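# Make up two pastry kits

### The arm

A 6-joint arm with a two-finger parallel gripper is mounted at the origin on the work surface. World frame = base frame: x ahead of the robot, y to its left, z up, the work surface at z = 0. Lengths are in mm, angles in rad, forces in N, time in s.
With the tool pointing down it reaches from about 275 to 750 mm from the base axis. Payload 10.2 kg.
Tool frame: the origin (TCP) lies midway between the tips of the shut fingers; the grasp point (between the pads) lies 19 mm behind it; z points along the fingers, y is the line along which they close (so a half turn about z gives the same grasp; the last joint's range is limited). The gripper opens to 85 mm and grips with 20 to 120 N. Pads are 22 mm wide; open, the fingers measure 114 mm over their backs; the gripper's body (76 mm by 85 mm) begins 54 mm behind the grasp point. The pads swing forward as they close: fully open they stand 13 mm farther back than shut.
Start: joints at [1.07, 0.313, 1.498, -0, 1.331, -0.223], TCP at [143.989, 504.875, 231.294] pointing down, gripper open.
Joint ranges: [-2.94, 2.94], [-0.97, 2.17], [0.19, 2.56], [-1.23, 4.37], [0.02, 3.11], [-2.88, 2.88]. Speed limits (rad/s): [2.39, 2.39, 3.01, 3.14, 3.14, 3.14].

### API

Orientations are given as a unit quaternion [w, x, y, z].
In Python, from rig import ctrl gives the robot as it stands.
- The arm moves only by the tool send_rows, never from a script. Its argument "targets" is a list of rows, each a list of 7 numbers: the closure, from -1 (fully open) to 1 (shut), so that 0 is half open, then the shift along the tool's x, y, z in m, then the turn, a rotation vector about the tool's x, y, z in rad. In form: [[claw, dx, dy, dz, ax, ay, az], ...]. A call has exactly 10 rows; each row shifts and turns the commanded pose from where the row before left it, along the tool's axes as they then stand; what a row does not reach is not made up. A row lasts 1/8 s, in which the tool goes at most 62.5 mm and 10.7 degrees, less where a joint would pass 70% of its speed; a pose out of reach is approached as far as the arm can. A call with a gripper value outside its range is refused whole. The fingers move at their own pace and stop on an object; "squeeze" is the grip in N (left out, the last holds). Time passes only in rows, so rows that do not move let the fingers close, or fill a call up. It gives the time, the measured TCP pose, the force, the opening and the grip force at its end, in the units of the state.
- ctrl.sense(): the state, without advancing time (a new reading comes with each control period).
- ctrl.capture(name): name is "side" or "top" or "wrist"; returns a dict with "img" (400x640x3 uint8, red, green, blue), "camera_matrix" (3x3 intrinsics, pixels), "k1" (the pictures are not rectified: a ray, as slopes to the right and down, at radius r is drawn at 1 + k1 r^2 times it, then the intrinsics apply), "R" (3x3) and "t" (3): a world point X has camera coordinates R X + t. Camera axes: x right, y down, z forward; pixel columns grow to the right and rows downward; lengths in mm; the calibration is good to about 2 mm. A picture is of the moment at which its call begins. There is no depth.
- ctrl.finish_job(): hands the job in; it is judged then, once.
Trained networks look in a picture, given as the dict that the camera call returned (one of the last four; its "shot" number tells which), for a name from the list of things; names that differ only in an ending like _2 or _b are one class to them, and where a whole thing is asked for, a point or a joint stands for the part that bears it (a point fixed in the world has none). Each returns a list of dicts, best first, with "score" (0 to 1); they miss things now and then, are a little off and sometimes report something else, mostly with a low value. They report only what shows in the picture. A call takes as long as a camera call.
- ctrl.boxes_of(query, picture): "extent" ([left, top, width, height] in pixels, round what is visible of it).
- ctrl.landmark_of(query, picture): "point" ([column, row] in pixels: a listed point, or the origin of a listed thing).
The state is a dict: "time_s": time; "joints": joint angles; "dq": joint speeds; "tau": joint torques, N m; "eef_pos": TCP position; "ee_rot": TCP orientation; "force": force on the tool from outside, world axes, zero at the start; "wrist_torque": the same for the moment, N m; "grip_width": opening from 0.0 (shut) to 1.0 (fully open); "grip_force": force on a finger pad.
Only numpy, scipy, OpenCV 4.12 (cv2) and the standard library are available. Lean on these libraries where they do the work, as an engineer would, in place of code of your own. Each camera call takes 0.05 s, during which the arm holds its last target. There are 200 camera calls.

### The job

Make up the two kits for the pastry class. On the rectangular tray put the tart kit: the largest round cutter, the wooden tamper and the flat tin, which has to be drawn out endways from under its steel hood; on the round tray put the biscuit kit: the smallest round cutter and the square cutter. Set everything side by side, upright and flat on the floor of its tray (the tin lying on its base, lid up), and leave the middle-sized round cutter and the sugar shaker standing where they are.

Things in the scene. Friction and masses are not known exactly. Their poses are not given: they have to be found in the camera images.
- tray: Rectangular dark steel tray, fixed on the table: 168 mm along its x, 228 mm along its y, inner floor 160 x 220 mm at 3 mm above the table, rim 11 mm high and 4 mm thick. Origin: centre of its underside, on the table. The tart kit goes here. It and the round tray may be on either side.
- plate: Round dark steel tray, fixed on the table: 184 mm diameter, inner floor 176 mm diameter at 3 mm above the table, rim 11 mm high and 4 mm thick. Origin: centre of its underside, on the table. The biscuit kit goes here.
- holder: Low steel hood fixed on the table, which houses the flat tin: 90 mm along its x, 60 mm along its y, 44 mm high, walls and roof 4 mm, no floor (the tin lies on the table). Closed on top, at both long sides and at its +x end; open only at its -x end (mouth at x = -45 mm), inside 52 mm wide and 40 mm high. Origin: centre of its footprint, on the table.
- tin_mid (a point): Flat lidded aluminium tin, a box 100 mm along its x, 46 mm along its y, 30 mm high, about 0.13 kg. The point is its centre. It starts on the table, pushed into the holder with its x along the holder's x; its -x end sticks out of the mouth by 44 to 54 mm and the rest is under the roof.
- cut_l_mid (a point): Largest round cutter: an open steel ring 60 mm outer diameter, 45 mm high, wall 2.5 mm, under 0.15 kg. The point is its centre, half-way up; z along its upright axis. It starts standing on the white board.
- cut_m_mid (a point): Middle round cutter: an open steel ring 46 mm outer diameter, 45 mm high. Not needed: stays where it is. The point is its centre, half-way up; z along its upright axis. It starts standing on the white board.
- cut_s_mid (a point): Smallest round cutter: an open steel ring 32 mm outer diameter, 45 mm high, wall 2.5 mm, under 0.1 kg. The point is its centre, half-way up; z along its upright axis. It starts standing on the white board.
- square_mid (a point): Square cutter: an open square steel frame 46 x 46 mm, 45 mm high, wall 2.5 mm, sides along its x and y, about 0.06 kg. The point is its centre, half-way up; z along its upright axis. It starts standing on the white board.
- tamper_mid (a point): Wooden pastry tamper standing on its wide foot, 86 mm high: foot 40 mm diameter up to 18 mm, waist 22 to 24 mm diameter from 28 to 62 mm above its underside, knob 32 mm diameter on top; about 0.08 kg. The point is its centre, half-way up; z along its upright axis. It starts standing on the white board.
- shaker_mid (a point): Sugar shaker: an aluminium cylinder 45 mm diameter, 75 mm high with a dark domed top. Not needed: stays where it is. The point is its centre, half-way up; z along its upright axis. It starts standing on the white board. The six things on the board stand on 10 mm of board in two rows of three, in any order, about 110 mm apart; the board is 10 mm thick.

How it is judged (in metres and radians):
At the end, for the whole second after the job is handed in: Each thing inside the rim of its own tray, flat on its floor (height within 4 mm, tilt under 0.06 rad), at rest, none inside another (square to small cutter over 34 mm, large cutter to tamper over 44 mm between centres); middle cutter and shaker upright within 20 mm of their start (x of tin_mid in the frame of tray between -0.06 and 0.06 m and y of tin_mid in the frame of tray between -0.09 and 0.09 m and z of tin_mid in the frame of tray between 0.014 and 0.022 m and angle between each of tin_mid, cut_l_mid, tamper_mid, cut_s_mid, square_mid's own z axis and vertical below 0.06 rad and x of cut_l_mid in the frame of tray between -0.054 and 0.054 m and y of cut_l_mid in the frame of tray between -0.084 and 0.084 m and z of cut_l_mid in the frame of tray between 0.0215 and 0.0295 m and x of tamper_mid in the frame of tray between -0.064 and 0.064 m and y of tamper_mid in the frame of tray between -0.094 and 0.094 m and z of tamper_mid in the frame of tray between 0.042 and 0.05 m and horizontal distance between cut_s_mid and plate below 0.076 m and z of cut_s_mid in the frame of plate between 0.0215 and 0.0295 m and horizontal distance between square_mid and plate below 0.07 m and z of square_mid in the frame of plate between 0.0215 and 0.0295 m and horizontal distance between cut_s_mid and square_mid above 0.034 m and horizontal distance between cut_l_mid and tamper_mid above 0.044 m and distance of each of cut_m_mid, shaker_mid from where it was at the start of the episode below 0.02 m and angle between each of cut_m_mid, shaker_mid's own z axis and vertical below 0.1 rad and linear speed of each of tin, cut_l, tamper, cut_s, square below 0.02 m/s and angular speed of each of tin, cut_l, tamper, cut_s, square below 0.3 rad/s); the robot touches nothing.
It fails at once if the shaker or the middle cutter is knocked over (angle between any of cut_m_mid, shaker_mid's own z axis and vertical above 0.5 rad).
It also fails if it takes over 128 s, if anything falls off the work surface, if the arm or the gripper's body presses on something with over 40 N, if the wrist force passes 120 N, or if a joint passes its speed limit or range.

## Working session

There is one attempt and no reset: what is moved stays moved. The work goes in short steps, Python scripts to look and compute and a tool call to move; the robot and the scene stay as the last step left them, time stands still between calls to the robot, and variables do not carry over. Pictures are saved under pics/ and viewed, at most 14 in all, crops included, and the job is handed in when it is done.

Besides the shell and the picture viewer there is one more tool, called after ">>>" by a JSON object that holds its "op" and its "data". send_rows: Moves the arm, as the interface text tells. Its arguments: {"type":"object","properties":{"targets":{"type":"array"},"squeeze":{"type":"number"}},"required":["targets"]}

```bash
ls; mkdir -p pics
cat > h.py <<'E'
import numpy as np, cv2
from rig import ctrl
N=['tray','plate','holder','tin_mid','cut_l_mid','cut_m_mid','cut_s_mid','square_mid','tamper_mid','shaker_mid']
Z=dict(tray=0,plate=0,holder=0,tin_mid=15,cut_l_mid=32.5,cut_m_mid=32.5,cut_s_mid=32.5,square_mid=32.5,tamper_mid=53,shaker_mid=47.5)
def ray(p,px):
    K=p['camera_matrix'];k=p['k1']
    d=np.array([(px[0]-K[0][2])/K[0][0],(px[1]-K[1][2])/K[1][1]])
    u=d.copy()
    for _ in range(20): u=d/(1+k*(u@u))
    R=np.array(p['R']);t=np.array(p['t'])
    return -R.T@t, R.T@np.array([u[0],u[1],1])
def atz(p,px,z):
    c,d=ray(p,px); return c+d*(z-c[2])/d[2]
def proj(p,X):
    K=np.array(p['camera_matrix']);x=np.array(p['R'])@np.array(X,float)+np.array(p['t']);u=x[:2]/x[2];u=u*(1+p['k1']*(u@u))
    return np.array([K[0,0]*u[0]+K[0,2],K[1,1]*u[1]+K[1,2]])
def save(p,n): cv2.imwrite('pics/'+n,p['img'][:,:,::-1])
E
python3 - <<'E'
from h import *
s=ctrl.sense();print(s)
for c in ['top','side']:
    p=ctrl.capture(c);save(p,c+'0.png');cc,d=ray(p,(320,200));print(c,cc.round(),d.round(2))
    for n in N:
        r=ctrl.landmark_of(n,p)[:2]
        print(n,[(np.round(q['point']),round(q['score'],2),atz(p,q['point'],Z[n])[:2].round(1)) for q in r])
E
```

```text
pics
{'time_s': 0.0, 'joints': array([ 1.06959998e+00,  3.13418435e-01,  1.49844210e+00,  1.48434346e-05,
        1.33098644e+00, -2.23391435e-01]), 'dq': array([ 1.74463734e-04, -1.53439179e-04,  2.28590565e-05, -8.25736849e-04,
       -4.74232595e-04, -8.28143494e-04]), 'tau': array([-1.90429331e-03, -4.12270474e+01, -2.59742206e+01, -3.25765041e-04,
        4.08371605e-03, -1.87551287e-06]), 'eef_pos': array([143.85664017, 504.64043514, 230.74933591]), 'ee_rot': array([-2.29017855e-04,  1.38457950e-01,  9.90368115e-01, -5.83892395e-04]), 'force': array([-0.3642387 ,  0.73035497, -0.07510249]), 'wrist_torque': array([-0.01779504, -0.00368187,  0.04288169]), 'grip_force': 0.0, 'grip_width': 1.0031818335570568}
top [ 444.    7. 1003.] [ 0.11 -0.03 -0.99]
tray [(array([198., 247.]), 0.78, array([431. , 304.2]))]
plate [(array([426., 238.]), 0.93, array([ 461.6, -306.2]))]
holder [(array([270., 167.]), 0.58, array([649.4, 115.9]))]
tin_mid [(array([284., 164.]), 0.63, array([654.9,  77.3]))]
cut_l_mid [(array([266., 211.]), 0.61, array([526.7, 120.1]))]
cut_m_mid [(array([311., 255.]),
[... 310 characters left out ...]
, 0.18, array([ 527.7, -118.4]))]
side [ 259. -593.  722.] [ 0.31  0.65 -0.69]
tray [(array([238., 168.]), 0.81, array([427.7, 278. ]))]
plate [(array([346., 361.]), 0.6, array([ 456.5, -310.4]))]
holder [(array([343., 187.]), 0.57, array([652.3, 103. ]))]
tin_mid [(array([349., 187.]), 0.8, array([657.2,  82.5]))]
cut_l_mid [(array([297., 188.]), 0.98, array([530.1, 109.6]))]
cut_m_mid [(array([267., 235.]), 0.81, array([415. ,  -3.4]))]
cut_s_mid [(array([254., 202.]), 0.7, array([420.2, 105.7]))]
square_mid [(array([289., 271.]), 0.81, array([ 424.7, -109.9]))]
tamper_mid [(array([335., 246.]), 0.88, array([ 528.4, -102.6]))]
shaker_mid [(array([318., 211.]), 0.87, array([538.5,   6.7]))]
```

Run:
```python
import cv2
a=cv2.imread('pics/top0.png')[120:320,120:520]
cv2.imwrite('pics/top0c.png',cv2.resize(a,None,fx=2,fy=2,interpolation=3))
a=cv2.imread('pics/side0.png')
cv2.imwrite('pics/side0c.png',a)
```

```text
(no output)
```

View pics/top0c.png

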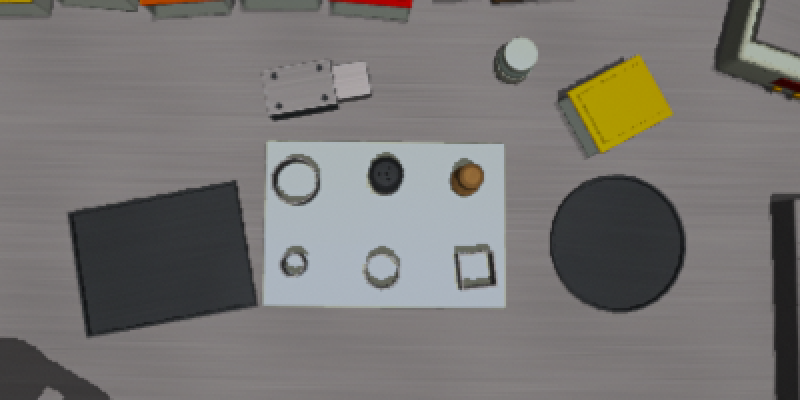

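View pics/side0c.png

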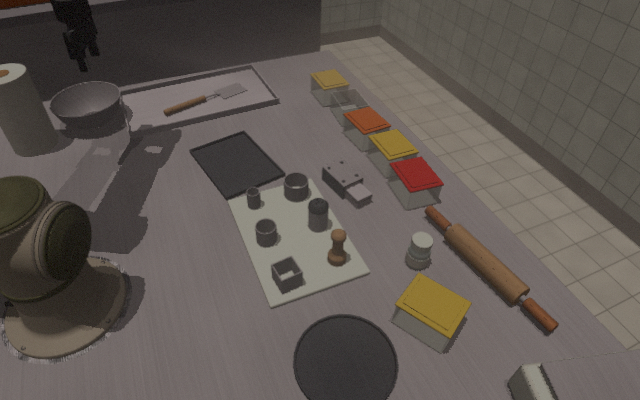

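The top view shows the tray at left (+y) and the plate at right. The tin pokes out of the hood towards −y at crop pixel (352,82). On the board the order is large, shaker, tamper in the far row, and small, middle, square in the near row. The networks agree with this.

I'll move over the board for a closer look.

>>> {"op": "send_rows", "data": {"targets": [[-1,0,0,0,0,0,-0.139],[-1,0,0,0,0,0,-0.139],[-1,-0.035,-0.04,-0.012,0,0,0],[-1,-0.035,-0.04,-0.012,0,0,0],[-1,-0.035,-0.04,-0.012,0,0,0],[-1,-0.035,-0.04,-0.012,0,0,0],[-1,-0.035,-0.04,-0.012,0,0,0],[-1,-0.035,-0.04,-0.012,0,0,0],[-1,-0.035,-0.04,-0.012,0,0,0],[-1,-0.035,-0.04,-0.012,0,0,0]]}}

```text
time_s: 2.35
eef_pos: [425.0, 183.4, 327.9]
ee_rot: [0.0, -0.0, 1.0, 0.0]
force: [1.3, 0.9, -0.5]
grip_width: 1.0
grip_force: 0.0
```

Run:
```python
from h import *
s=ctrl.sense();print(s['eef_pos'],s['ee_rot'])
p=ctrl.capture('wrist');save(p,'w1.png');cc,d=ray(p,(320,200));print(cc.round(),d.round(2))
for n in N:
    r=ctrl.landmark_of(n,p)[:2]
    print(n,[(np.round(q['point']),round(q['score'],2),atz(p,q['point'],Z[n])[:2].round(1)) for q in r])
p=ctrl.capture('top');im=cv2.imread('pics/top0.png')
o=lambda x,y:(120+x/2,120+y/2)
print('tray',[atz(p,o(*c),11)[:2].round() for c in [(68,212),(237,182),(257,305),(88,336)]])
print('holder top',[atz(p,o(*c),44)[:2].round() for c in [(262,70),(329,60),(338,107),(268,118)]])
print('tin end',[atz(p,o(*c),30)[:2].round() for c in [(366,62),(371,95)]])
print('plate',[atz(p,o(*c),11)[:2].round() for c in [(617,175),(617,311),(550,243),(685,243)]])
print('square',[atz(p,o(*c),55)[:2].round() for c in [(454,246),(490,246),(495,284),(459,289)]])
# dark-tray fits
hsv=im.max(2)
m=((hsv<75)).astype(np.uint8)
for c in cv2.findContours(m,0,2)[0]:
    if cv2.contourArea(c)>2000:
        q=cv2.boxPoints(cv2.minAreaRect(c));print(cv2.contourArea(c),q.round(),[atz(p,x,11)[:2].round() for x in q])
```

```text
[424.9601705  183.41098378 327.87153558] [ 2.34371825e-04 -4.08937937e-05  9.99999969e-01  7.48761676e-05]
[343. 183. 471.] [ 0.33  0.02 -0.94]
tray [(array([387., 149.]), 0.61, array([422.4, 294.2]))]
plate [(array([269., 221.]), 0.7, array([545.2, 104.5]))]
holder [(array([275., 275.]), 0.87, array([649.2, 110. ]))]
tin_mid [(array([252., 282.]), 0.57, array([655.1,  72.5]))]
cut_l_mid [(array([272., 223.]), 0.94, array([534.7, 114.2])), (array([125., 227.]), 0.56, array([ 540.8, -115.4]))]
cut_m_mid [(array([193., 144.]), 0.56, array([411.1,   6.5]))]
cut_s_mid [(array([271., 150.]), 0.72, array([419.1, 118.1]))]
square_mid []
tamper_mid [(array([126., 227.]), 0.94, array([ 531.6, -100.4]))]
shaker_mid [(array([197., 221.]), 0.77, array([525.1,   4.5]))]
tray [array([484., 421.]), array([527., 195.]), array([366., 165.]), array([322., 387.])]
holder top [array([671., 161.]), array([685.,  74.]), array([623.,  61.]), array([608., 152.])]
tin end [array([687.,  26.]), array([642.,  19.])]
plate [array([ 542., -312.]), array([ 361., -309.]), array([ 450., -220.]), array([ 451., -404.])]
square [array([445., -88.]), array([ 446., -134.]), array([ 398., -140.]), array([392., -95.])]
3288.0 [[542. 243.]
 [603. 243.]
 [603. 311.]
 [542. 311.]] [array([ 447., -630.]), array([ 447., -816.]), array([ 259., -808.]), array([ 264., -624.])]
5320.5 [[151. 226.]
 [237. 209.]
 [249. 272.]
 [163. 288.]] [array([485., 428.]), array([531., 199.]), array([367., 163.]), array([321., 389.])]
3574.0 [[395. 208.]
 [462. 208.]
 [462. 275.]
 [395. 275.]] [array([ 539., -221.]), array([ 541., -405.]), array([ 362., -400.]), array([ 362., -220.])]
6956.0 [[602. 118.]
 [639. 118.]
 [639. 399.]
 [602. 399.]] [array([ 810., -844.]), array([ 817., -971.]), array([   6., -926.]), array([  16., -804.])]
15070.5 [[ -0.  72.]
 [276.  72.]
 [276. 399.]
 [  0. 399.]] [array([929., 927.]), array([916., 105.]), array([42., 88.]), array([  3., 848.])]
```

View pics/w1.png

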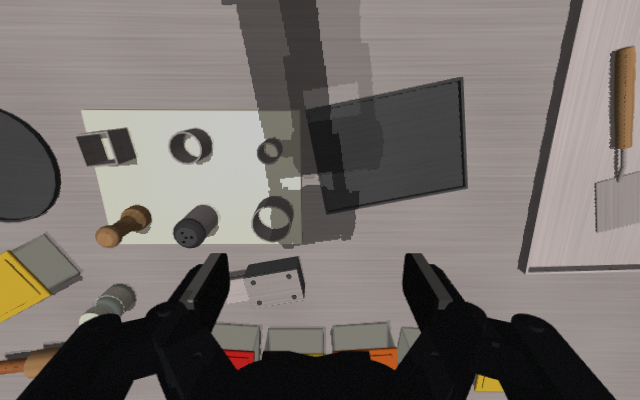

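Wrist view: the hood is at about (275,275) with the tin end to its left, and the tray is at (385,145). This matches the estimates: tray centre (424,293) with yaw 11°, plate (452,−311), tin exposed end (664,22) with axis yaw about 99°.

I'll go above the tin end.

>>> {"op": "send_rows", "data": {"targets": [[-1,-0.039,-0.023,0.023,0,0,0],[-1,-0.039,-0.023,0.023,0,0,0],[-1,-0.039,-0.023,0.023,0,0,0],[-1,-0.039,-0.023,0.023,0,0,0],[-1,-0.039,-0.023,0.023,0,0,0],[-1,-0.039,-0.023,0.023,0,0,0],[-1,0,0,0,0,0,0.176],[-1,0,0,0,0,0,0.176],[-1,0,0,0,0,0,0.176],[-1,0,0,0,0,0,0.176]]}}

```text
time_s: 4.2
eef_pos: [658.0, 47.3, 189.1]
ee_rot: [-0.0, 0.347, 0.938, -0.0]
force: [-0.7, -0.2, 0.5]
grip_width: 1.0
grip_force: 0.0
```

>>> {"op": "send_rows", "data": {"targets": [[-1,0,0,0,0,0,0.176],[-1,0,0,0,0,0,0.176],[-1,0,0,0,0,0,0.176],[-1,0,0,0,0,0,0.176],[-1,0,0,0.03,0,0,0],[-1,0,0,0,0,0,0],[-1,0,0,0,0,0,0],[-1,0,0,0,0,0,0],[-1,0,0,0,0,0,0],[-1,0,0,0,0,0,0]]}}

```text
time_s: 5.45
eef_pos: [658.2, 46.9, 159.6]
ee_rot: [0.0, 0.647, 0.762, 0.0]
force: [0.2, -1.2, 0.0]
grip_width: 0.999
grip_force: 0.0
```

Run:
```python
from h import *
s=ctrl.sense();print(s['eef_pos'],s['ee_rot'])
p=ctrl.capture('wrist');save(p,'w2.png')
for n in ['tin_mid','holder']:
    r=ctrl.landmark_of(n,p)[:2]
    print(n,[(np.round(q['point']),round(q['score'],2),atz(p,q['point'],Z[n])[:2].round(1)) for q in r])
    print([np.round(q['extent']) for q in ctrl.boxes_of(n,p)[:1]])
```

```text
[658.17703777  46.94792044 159.63270074] [2.08672745e-04 6.47186883e-01 7.62331344e-01 1.31340382e-04]
tin_mid [(array([319., 158.]), 0.77, array([656.3,  70.4]))]
[array([296., 165.,  50.,  46.])]
holder [(array([316., 110.]), 0.58, array([647.1, 112.8]))]
[array([278.,  50.,  79., 118.])]
```

View pics/w2.png

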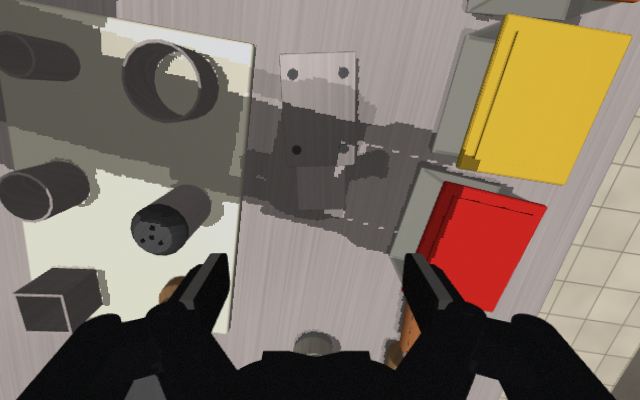

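Wrist view: the tin's free end is at columns 297–344, row 210, centred on the tool and aligned with it. I'll check its end and the red box's clearance.

Run:
```python
from h import *
p=ctrl.capture('wrist')
print([atz(p,c,30)[:2].round() for c in [(297,211),(344,209),(296,166),(345,166)]],[atz(p,c,0)[:2].round() for c in [(392,250),(427,168)]])
```

```text
[array([644.,  19.]), array([688.,  28.]), array([636.,  63.]), array([681.,  70.])] [array([755., -22.]), array([768.,  75.])]
```

>>> {"op": "send_rows", "data": {"targets": [[-0.5,-0.003,0.003,0.03,0,0,0],[-0.5,0,0,0.03,0,0,0],[-0.5,0,0,0.03,0,0,0],[-0.5,0,0,0.03,0,0,0],[-0.5,0,0,0.025,0,0,0],[-0.5,0,0,0.01,0,0,0],[-0.5,0,0,0,0,0,0],[1,0,0,0,0,0,0],[1,0,0,0,0,0,0],[1,0,0,0,0,0,0]], "squeeze": 45}}

```text
time_s: 7.0
eef_pos: [662.4, 44.4, 5.9]
ee_rot: [0.001, 0.647, 0.762, 0.001]
force: [-0.0, 0.7, 5.9]
grip_width: 0.531
grip_force: 46.7
```

>>> {"op": "send_rows", "data": {"targets": [[1,0,0,0,0,0,0],[1,0,0,0,0,0,0],[1,-0.005,0,-0.001,0,0,0],[1,-0.01,0,0,0,0,0],[1,-0.01,0,0,0,0,0],[1,-0.01,0,0,0,0,0],[1,-0.01,0,0,0,0,0],[1,-0.01,0,0,0,0,0],[1,-0.01,0,0,0,0,0],[1,0,0,0,0,0,0]]}}

```text
time_s: 8.25
eef_pos: [672.6, -21.5, 5.8]
ee_rot: [0.001, 0.648, 0.762, -0.0]
force: [0.1, -3.7, 4.7]
grip_width: 0.526
grip_force: 46.6
```

>>> {"op": "send_rows", "data": {"targets": [[1,-0.015,0,0,0,0,0],[1,0,0,-0.03,0,0,0],[1,0,0,-0.04,0,0,0],[1,0,0,-0.04,0,0,0],[1,0,0,-0.01,0,0,-0.178],[1,0,0,-0.01,0,0,-0.178],[1,0,0,-0.01,0,0,-0.178],[1,0,0,-0.01,0,0,-0.178],[1,0,0,-0.01,0,0,-0.178],[1,0,0,-0.01,0,0,-0.178]]}}

```text
time_s: 9.5
eef_pos: [674.2, -35.2, 174.7]
ee_rot: [-0.001, 0.166, 0.986, -0.0]
force: [0.9, -1.2, -1.3]
grip_width: 0.53
grip_force: 46.6
```

>>> {"op": "send_rows", "data": {"targets": [[1,0,0,0,0,0,-0.178],[1,0,0,0,0,0,-0.178],[1,0,0,0,0,0,-0.178],[1,0.022,0.0445,0,0,0,0],[1,0.022,0.0445,0,0,0,0],[1,0.022,0.0445,0,0,0,0],[1,0.022,0.0445,0,0,0,0],[1,0.022,0.0445,0,0,0,0],[1,0.022,0.0445,0,0,0,0],[1,0.022,0.0445,0,0,0,0]]}}

```text
time_s: 10.75
eef_pos: [462.3, 241.9, 174.8]
ee_rot: [-0.0, -0.097, 0.995, -0.0]
force: [-0.4, 0.6, -1.0]
grip_width: 0.527
grip_force: 46.7
```

Run:
```python
from h import *
s=ctrl.sense();q=s['ee_rot'];print(s['eef_pos'],np.degrees(2*np.arctan2(q[2],q[1])))
p=ctrl.capture('wrist');save(p,'w3.png')
t=ctrl.capture('top');save(t,'t3.png')
for P in (p,t):
  for n in ['tray','tin_mid']:
    r=ctrl.landmark_of(n,P)[:1]
    print(n,[(np.round(q['point']),round(q['score'],2),atz(P,q['point'],0 if n=='tray' else s['eef_pos'][2]+10)[:2].round(1)) for q in r])
```

```text
[462.25722402 241.92120795 174.80869513] 191.09025567238342
tray [(array([375., 150.]), 0.61, array([423.5, 297.8]))]
tin_mid [(array([315., 212.]), 0.74, array([433.4, 235.7]))]
tray [(array([200., 246.]), 0.89, array([434.3, 298.6]))]
tin_mid [(array([203., 249.]), 0.83, array([428.9, 237.8]))]
```

View pics/w3.png

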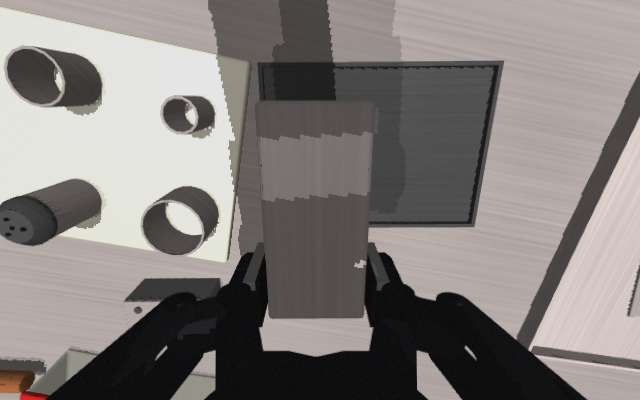

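The wrist view shows the tin held level and aligned with the tray, whose corners are at (260,62), (503,62) and (474,226). I'll refine the tray position from those.

Run:
```python
from h import *
p=ctrl.capture('wrist')
c=[atz(p,x,11)[:2] for x in [(258,62),(504,61),(474,227)]]
print(np.round(c,1),'centre',(c[0]+c[2])/2,[np.linalg.norm(c[0]-c[1]),np.linalg.norm(c[1]-c[2])],np.degrees(np.arctan2(*(c[2]-c[1])[::-1])))
```

```text
[[365.5 166.6]
 [321.5 390.1]
 [485.8 422.8]] centre [425.68025832 294.68662924] [np.float64(227.78977805129483), np.float64(167.58362817125328)] 11.251063970004845
```

>>> {"op": "send_rows", "data": {"targets": [[1,0,0,0.03,0,0,0],[1,0,0,0.035,0,0,0],[1,0,0,0.035,0,0,0],[1,0,0,0.03,0,0,0],[1,0,0,0.02,0,0,0],[1,0,0,0.01,0,0,0],[1,0,0,0.005,0,0,0],[1,0,0,0,0,0,0],[1,0,0,0,0,0,0],[1,0,0,0,0,0,0]]}}

```text
time_s: 12.35
eef_pos: [463.5, 241.5, 10.7]
ee_rot: [0.0, -0.097, 0.995, 0.0]
force: [-1.4, 0.1, -0.6]
grip_width: 0.531
grip_force: 46.8
```

>>> {"op": "send_rows", "data": {"targets": [[-0.4,0,0,0,0,0,0],[-0.4,0,0,0,0,0,0],[-0.4,0,0,0,0,0,0],[-0.4,0,0,-0.02,0,0,0],[-0.4,0,0,-0.04,0,0,0],[-0.4,0,0,-0.04,0,0,0],[-0.4,0,0,-0.04,0,0,0],[-1,0,0,-0.04,0,0,0],[-1,0,0,0,0,0,0.098],[-1,0,0,0,0,0,0.098]]}}

```text
time_s: 13.6
eef_pos: [463.3, 241.5, 190.7]
ee_rot: [0.0, 0.002, 1.0, 0.0]
force: [-0.0, -0.6, -0.4]
grip_width: 1.002
grip_force: 0.0
```

Run:
```python
from h import *
s=ctrl.sense();q=s['ee_rot'];print(s['eef_pos'],np.degrees(2*np.arctan2(q[2],q[1])))
p=ctrl.capture('wrist');save(p,'w4.png')
for n in ['cut_l_mid','cut_s_mid','tin_mid','shaker_mid','cut_m_mid']:
    r=ctrl.landmark_of(n,p)[:1];b=ctrl.boxes_of(n,p)[:1]
    print(n,[(np.round(q['point']),round(q['score'],2),atz(p,q['point'],Z[n]+(3 if 'tin' in n else 0))[:2].round(1)) for q in r],[np.round(q['extent']) for q in b])
```

```text
[463.29570874 241.51592328 190.74683751] 179.71566739834137
cut_l_mid [(array([200., 239.]), 0.62, array([531.6, 114.3]))] [array([162., 207.,  70.,  59.])]
cut_s_mid [(array([187., 139.]), 0.71, array([422.8, 115.2]))] [array([161., 118.,  51.,  41.])]
tin_mid [(array([311., 147.]), 0.72, array([433.4, 236.5]))] [array([275.,  95.,  67., 105.])]
shaker_mid [(array([ 84., 244.]), 0.76, array([529.2,  -0.6]))] [array([ 42., 213.,  86.,  66.])]
cut_m_mid [(array([ 70., 127.]), 0.94, array([411. ,   4.3]))] [array([ 24., 106.,  84.,  52.])]
```

View pics/w4.png

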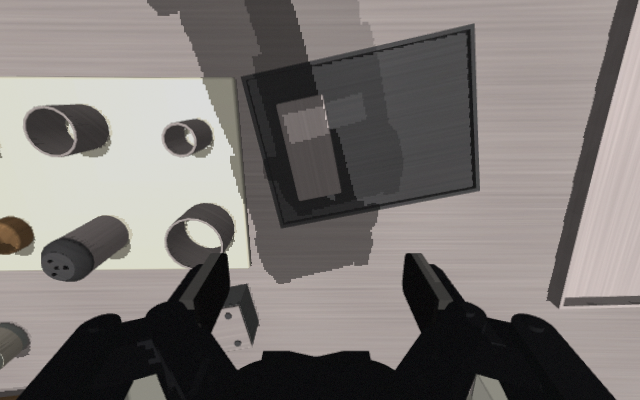

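The tin lies in the tray at (311,147), flat and inside the rim. Next is the large cutter at (531,114.5).

>>> {"op": "send_rows", "data": {"targets": [[-1,-0.0226,-0.0423,0,0,0,0],[-1,-0.0226,-0.0423,0,0,0,0],[-1,-0.0226,-0.0423,0,0,0,0],[-1,0,0,0.03,0,0,0],[-1,0,0,0.04,0,0,0],[-1,0,0,0.04,0,0,0],[-1,0,0,0.035,0,0,0],[-1,0,0,0.025,0,0,0],[-1,0,0,0.009,0,0,0],[-1,0,0,0,0,0,0]]}}

```text
time_s: 15.4
eef_pos: [531.0, 114.5, 11.5]
ee_rot: [-0.0, 0.001, 1.0, -0.0]
force: [-0.3, 0.6, 1.2]
grip_width: 1.001
grip_force: 0.0
```

>>> {"op": "send_rows", "data": {"targets": [[1,0,0,0,0,0,0],[1,0,0,0,0,0,0],[1,0,0,0,0,0,0],[1,0,0,0,0,0,0],[1,0,0,0,0,0,0],[1,0,0,-0.02,0,0,0],[1,0,0,-0.04,0,0,0],[1,0,0,-0.04,0,0,0],[1,0,0,-0.04,0,0,0],[1,0,0,0,0,0,0]], "squeeze": 35}}

```text
time_s: 16.65
eef_pos: [532.3, 114.6, 154.8]
ee_rot: [0.003, 0.001, 1.0, -0.0]
force: [0.1, 0.2, 0.5]
grip_width: 0.705
grip_force: 38.0
```

>>> {"op": "send_rows", "data": {"targets": [[1,0.0131,0.039,0,0,0,0],[1,0.0131,0.039,0,0,0,0],[1,0.0131,0.039,0,0,0,0],[1,0.0131,0.039,0,0,0,0],[1,0.0131,0.039,0,0,0,0],[1,0.0131,0.039,0,0,0,0],[1,0,0,0.03,0,0,0],[1,0,0,0.04,0,0,0],[1,0,0,0.04,0,0,0],[1,0,0,0.015,0,0,0]]}}

```text
time_s: 17.9
eef_pos: [451.4, 348.0, 23.8]
ee_rot: [-0.002, 0.001, 1.0, -0.001]
force: [-0.3, -0.6, -0.2]
grip_width: 0.707
grip_force: 38.1
```

>>> {"op": "send_rows", "data": {"targets": [[1,0,0,0.01,0,0,0],[1,0,0,0.008,0,0,0],[1,0,0,0.005,0,0,0],[1,0,0,0.001,0,0,0],[1,0,0,0,0,0,0],[1,0,0,0,0,0,0],[-0.65,0,0,0,0,0,0],[-0.65,0,0,0,0,0,0],[-0.65,0,0,0,0,0,0],[-0.65,0,0,0,0,0,0]]}}

```text
time_s: 19.15
eef_pos: [452.7, 348.6, 2.2]
ee_rot: [-0.0, 0.001, 1.0, -0.0]
force: [-0.9, 0.5, 0.0]
grip_width: 0.824
grip_force: 0.0
```

>>> {"op": "send_rows", "data": {"targets": [[-0.65,0,0,-0.02,0,0,0],[-0.65,0,0,-0.04,0,0,0],[-0.65,0,0,-0.06,0,0,0],[-0.65,0,0,-0.06,0,0,0],[-0.4,-0.012,-0.045,-0.02,0,0,0],[-0.4,-0.012,-0.045,0,0,0,0],[-0.4,-0.012,-0.045,0,0,0,0],[-0.4,-0.012,-0.045,0,0,0,0],[-0.4,0,0,0,0,0,0],[-0.4,0,0,0,0,0,0]]}}

```text
time_s: 20.4
eef_pos: [500.2, 168.9, 202.2]
ee_rot: [-0.0, 0.001, 1.0, 0.0]
force: [0.3, 1.1, -0.2]
grip_width: 0.702
grip_force: 0.0
```

Run:
```python
from h import *
s=ctrl.sense();q=s['ee_rot'];print(s['eef_pos'],np.degrees(2*np.arctan2(q[2],q[1])))
p=ctrl.capture('wrist');save(p,'w5.png')
for n in ['cut_l_mid','tamper_mid','shaker_mid','cut_m_mid']:
    r=ctrl.landmark_of(n,p)[:1]
    print(n,[(np.round(q['point']),round(q['score'],2),atz(p,q['point'],Z[n]-(7 if 'l_m' in n else 0))[:2].round(1)) for q in r])
```

```text
[500.22796413 168.89649529 202.23934653] 179.89136270965238
cut_l_mid [(array([491., 130.]), 0.75, array([453.3, 349.8]))]
tamper_mid [(array([ 48., 210.]), 0.84, array([ 530.6, -103.8]))]
shaker_mid [(array([156., 210.]), 0.69, array([532.9,   0.9]))]
cut_m_mid [(array([143.,  90.]), 0.66, array([414.6,   1.4]))]
```

View pics/w5.png

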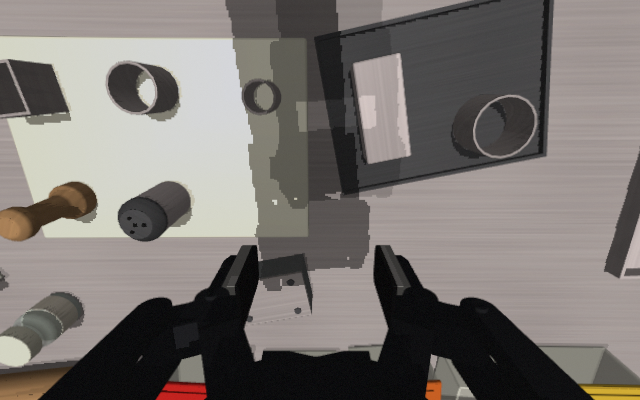

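The large cutter stands in the tray at (495,127). Next is the tamper at (530.5,−104).

>>> {"op": "send_rows", "data": {"targets": [[-0.4,-0.005,-0.0455,0,0,0,0],[-0.4,-0.005,-0.0455,0,0,0,0],[-0.4,-0.005,-0.0455,0,0,0,0],[-0.4,-0.005,-0.0455,0,0,0,0],[-0.4,-0.005,-0.0455,0,0,0,0],[-0.4,-0.005,-0.0455,0,0,0,0],[-0.4,0,0,0.02,0,0,0],[-0.4,0,0,0.02,0,0,0],[-0.4,0,0,0,0,0,0],[-0.4,0,0,0,0,0,0]]}}

```text
time_s: 21.9
eef_pos: [530.3, -104.3, 163.2]
ee_rot: [0.001, 0.001, 1.0, -0.0]
force: [-0.2, 0.5, 1.0]
grip_width: 0.706
grip_force: 0.0
```

Run:
```python
from h import *
s=ctrl.sense();q=s['ee_rot'];print(s['eef_pos'],np.degrees(2*np.arctan2(q[2],q[1])))
p=ctrl.capture('wrist');save(p,'w6.png')
for n in ['square_mid','tamper_mid','shaker_mid','cut_m_mid','plate']:
    r=ctrl.landmark_of(n,p)[:1]
    print(n,[(np.round(q['point']),round(q['score'],2),atz(p,q['point'],Z[n])[:2].round(1)) for q in r])
```

```text
[ 530.29331518 -104.32528151  163.16322689] 179.93045603956062
square_mid []
tamper_mid [(array([314., 196.]), 0.81, array([ 533.3, -106.4]))]
shaker_mid [(array([431., 191.]), 0.77, array([530.7,  -1. ]))]
cut_m_mid [(array([450.,  49.]), 0.69, array([413.5,   4.7]))]
plate [(array([99., 98.]), 0.96, array([ 452.1, -311.1]))]
```

View pics/w6.png

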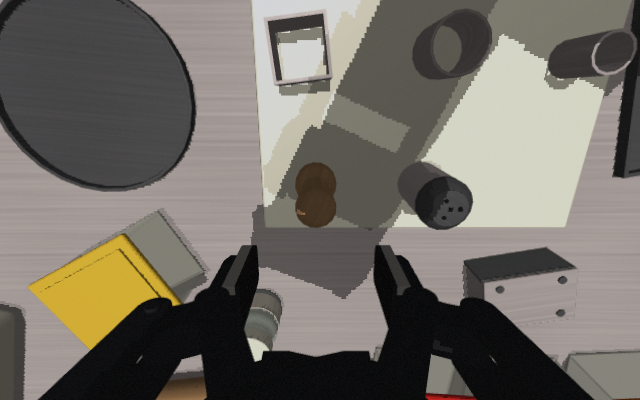

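The tamper is at (316,195), nearly centred on the tool; the square's top corners are at (265,17), (325,11), (331,80) and (271,86). I'll grasp the tamper.

>>> {"op": "send_rows", "data": {"targets": [[-0.4,-0.002,-0.002,0.03,0,0,0],[-0.4,0,0,0.035,0,0,0],[-0.4,0,0,0.035,0,0,0],[-0.4,0,0,0.019,0,0,0],[-0.4,0,0,0.009,0,0,0],[-0.4,0,0,0,0,0,0],[1,0,0,0,0,0,0],[1,0,0,0,0,0,0],[1,0,0,0,0,0,0],[1,0,0,0,0,0,0]], "squeeze": 30}}

```text
time_s: 23.45
eef_pos: [532.3, -106.5, 35.2]
ee_rot: [0.001, 0.001, 1.0, -0.0]
force: [-1.8, 1.9, 6.1]
grip_width: 0.306
grip_force: 27.6
```

>>> {"op": "send_rows", "data": {"targets": [[1,0,0,0,0,0,0],[1,0,0,0,0,0,0],[1,0,0,0,0,0,0],[1,0,0,0,0,0,0],[1,0,0,-0.02,0,0,0],[1,0,0,-0.04,0,0,0],[1,0,0,-0.06,0,0,0],[1,0,0,-0.04,0,0,0],[1,0,0,0,0,0,0],[1,0,0,0,0,0,0]]}}

```text
time_s: 24.7
eef_pos: [531.4, -106.4, 193.3]
ee_rot: [-0.001, 0.001, 1.0, 0.0]
force: [0.1, 0.0, -1.6]
grip_width: 0.305
grip_force: 28.1
```

Run:
```python
from h import *
s=ctrl.sense();q=s['ee_rot'];print(s['eef_pos'],np.degrees(2*np.arctan2(q[2],q[1])))
p=ctrl.capture('wrist');save(p,'w7.png')
t=ctrl.capture('side')
for P in (p,t):
  for n in ['square_mid','tamper_mid','shaker_mid','cut_m_mid']:
    r=ctrl.landmark_of(n,P)[:1]
    print(n,[(np.round(q['point']),round(q['score'],2),atz(P,q['point'],Z[n]+(160 if 'tam' in n else 0))[:2].round(1)) for q in r])
```

```text
[ 531.36174162 -106.36950418  193.27746056] 179.89367741341061
square_mid []
tamper_mid [(array([316., 273.]), 0.9, array([ 528.9, -106.5]))]
shaker_mid [(array([422., 183.]), 0.92, array([532.3,  -1.2]))]
cut_m_mid [(array([437.,  54.]), 0.86, array([414.7,   4.3]))]
square_mid [(array([287., 275.]), 0.88, array([ 417.6, -118. ]))]
tamper_mid [(array([340., 189.]), 0.88, array([ 529.3, -104. ]))]
shaker_mid [(array([316., 211.]), 0.59, array([534.7,  10.6]))]
cut_m_mid []
```

View pics/w7.png

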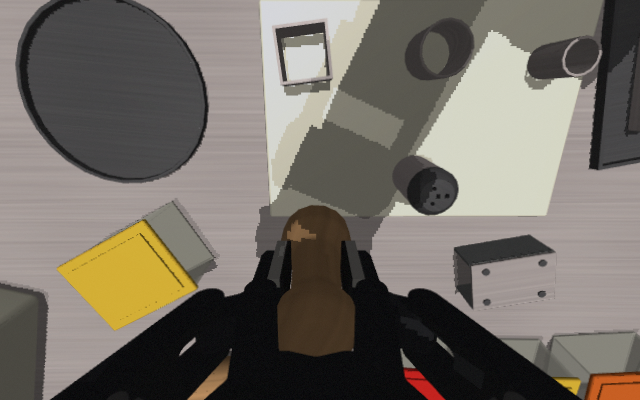

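The tamper is held upright, with its foot at (317,240) and knob at (316,325). I'll carry it to the tray.

>>> {"op": "send_rows", "data": {"targets": [[1,0.0155,0.0432,0,0,0,0],[1,0.0155,0.0432,0,0,0,0],[1,0.0155,0.0432,0,0,0,0],[1,0.0155,0.0432,0,0,0,0],[1,0.0155,0.0432,0,0,0,0],[1,0.0155,0.0432,0,0,0,0],[1,0.0155,0.0432,0,0,0,0],[1,0.0155,0.0432,0,0,0,0],[1,0.0155,0.0432,0,0,0,0],[1,0.0155,0.0432,0,0,0,0]]}}

```text
time_s: 26.45
eef_pos: [377.0, 327.1, 194.4]
ee_rot: [0.0, 0.001, 1.0, 0.0]
force: [-0.0, -0.7, -1.3]
grip_width: 0.308
grip_force: 28.1
```

>>> {"op": "send_rows", "data": {"targets": [[1,0,0,0.03,0,0,0],[1,0,0,0.04,0,0,0],[1,0,0,0.04,0,0,0],[1,0,0,0.025,0,0,0],[1,0,0,0.015,0,0,0],[1,0,0,0.007,0,0,0],[1,0,0,0.005,0,0,0],[1,0,0,0,0,0,0],[1,0,0,0,0,0,0],[1,0,0,0,0,0,0]]}}

```text
time_s: 27.7
eef_pos: [377.8, 325.9, 32.7]
ee_rot: [0.0, 0.001, 1.0, 0.0]
force: [0.8, 0.1, -0.2]
grip_width: 0.307
grip_force: 28.3
```

>>> {"op": "send_rows", "data": {"targets": [[1,0,0,0.003,0,0,0],[1,0,0,0.0015,0,0,0],[1,0,0,0,0,0,0],[1,0,0,0,0,0,0],[0.3,0,0,0,0,0,0],[-0.3,0,0,0,0,0,0],[-0.3,0,0,0,0,0,0],[-0.3,0,0,0,0,0,0],[-0.3,0,0,-0.02,0,0,0],[-0.3,0,0,-0.04,0,0,0]]}}

```text
time_s: 28.95
eef_pos: [376.9, 325.3, 87.4]
ee_rot: [-0.001, 0.001, 1.0, -0.001]
force: [-0.1, -0.1, -0.0]
grip_width: 0.649
grip_force: 0.0
```

>>> {"op": "send_rows", "data": {"targets": [[-0.3,0,0,-0.05,0,0,0],[-0.3,0,0,-0.05,0,0,0],[-0.4,-0.0088,-0.042,0,0,0,0],[-0.4,-0.0088,-0.042,0,0,0,0],[-0.4,-0.0088,-0.042,0,0,0,0],[-0.4,-0.0088,-0.042,0,0,0,0],[-0.4,-0.0088,-0.042,0,0,0,0],[-0.4,0,0,0.03,0,0,0],[-0.4,0,0,0,0,0,0],[-0.4,0,0,0,0,0,0]]}}

```text
time_s: 30.2
eef_pos: [421.6, 116.0, 158.6]
ee_rot: [0.0, 0.001, 1.0, 0.0]
force: [0.7, -0.3, -0.5]
grip_width: 0.7
grip_force: 0.0
```

Run:
```python
from h import *
s=ctrl.sense();q=s['ee_rot'];print(s['eef_pos'],np.degrees(2*np.arctan2(q[2],q[1])))
p=ctrl.capture('wrist');save(p,'w8.png')
t=ctrl.capture('side')
for P in (p,t):
  for n in ['cut_s_mid','tamper_mid','cut_l_mid','cut_m_mid']:
    r=ctrl.landmark_of(n,P)[:1]
    print(n,[(np.round(q['point']),round(q['score'],2),atz(P,q['point'],Z[n]-(7 if n[:5] in('tampe','cut_l') else 0))[:2].round(1)) for q in r])
```

```text
[421.55413941 116.01531006 158.62093806] 179.9366755991894
cut_s_mid [(array([315., 188.]), 0.84, array([421.4, 115.6]))]
tamper_mid [(array([490., 179.]), 0.74, array([409.5, 267.2]))]
cut_l_mid [(array([556., 215.]), 0.58, array([451.8, 349.6]))]
cut_m_mid [(array([192., 179.]), 0.96, array([412.9,   1.9]))]
cut_s_mid [(array([256., 200.]), 0.69, array([426.3, 109. ]))]
tamper_mid [(array([214., 146.]), 0.63, array([382.3, 333. ]))]
cut_l_mid [(array([238., 143.]), 0.72, array([449.6, 348.5]))]
cut_m_mid [(array([264., 236.]), 0.67, array([409.5,  -3. ]))]
```

View pics/w8.png

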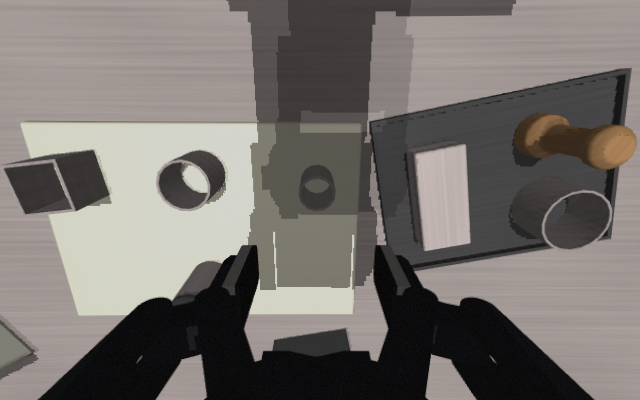

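The tamper stands in the tray at about (550,140) beside the cutter, and the small cutter is centred at (317,187). I'll grasp the small cutter and carry it to the plate.

>>> {"op": "send_rows", "data": {"targets": [[-0.4,0,0,0.03,0,0,0],[-0.4,0,0,0.04,0,0,0],[-0.4,0,0,0.035,0,0,0],[-0.4,0,0,0.025,0,0,0],[-0.4,0,0,0.014,0,0,0],[-0.4,0,0,0,0,0,0],[1,0,0,0,0,0,0],[1,0,0,0,0,0,0],[1,0,0,0,0,0,0],[1,0,0,0,0,0,0]], "squeeze": 30}}

```text
time_s: 31.95
eef_pos: [421.9, 115.7, 14.8]
ee_rot: [0.001, 0.001, 1.0, -0.0]
force: [-0.9, 0.3, 6.5]
grip_width: 0.377
grip_force: 29.4
```

>>> {"op": "send_rows", "data": {"targets": [[1,0,0,0,0,0,0],[1,0,0,0,0,0,0],[1,0,0,0,0,0,0],[1,0,0,-0.02,0,0,0],[1,0,0,-0.04,0,0,0],[1,0,0,-0.05,0,0,0],[1,0,0,-0.05,0,0,0],[1,0,0,0,0,0,0],[1,0,0,0,0,0,0],[1,0,0,0,0,0,0]]}}

```text
time_s: 33.2
eef_pos: [420.7, 115.6, 172.7]
ee_rot: [-0.001, 0.001, 1.0, -0.0]
force: [0.2, -0.3, 0.5]
grip_width: 0.373
grip_force: 29.9
```

>>> {"op": "send_rows", "data": {"targets": [[1,-0.0031,-0.0467,0,0,0,0],[1,-0.0031,-0.0467,0,0,0,0],[1,-0.0031,-0.0467,0,0,0,0],[1,-0.0031,-0.0467,0,0,0,0],[1,-0.0031,-0.0467,0,0,0,0],[1,-0.0031,-0.0467,0,0,0,0],[1,-0.0031,-0.0467,0,0,0,0],[1,-0.0031,-0.0467,0,0,0,0],[1,-0.0031,-0.0467,0,0,0,0],[1,-0.0031,-0.0467,0,0,0,0]]}}

```text
time_s: 34.45
eef_pos: [451.1, -352.7, 172.5]
ee_rot: [-0.001, 0.001, 1.0, 0.001]
force: [0.0, 0.3, 0.0]
grip_width: 0.369
grip_force: 29.9
```

>>> {"op": "send_rows", "data": {"targets": [[1,0,0,0.03,0,0,0],[1,0,0,0.04,0,0,0],[1,0,0,0.04,0,0,0],[1,0,0,0.025,0,0,0],[1,0,0,0.015,0,0,0],[1,0,0,0.007,0,0,0],[1,0,0,0.005,0,0,0],[1,0,0,0,0,0,0],[1,0,0,0,0,0,0],[1,0,0,0,0,0,0]]}}

```text
time_s: 35.7
eef_pos: [451.6, -351.6, 12.2]
ee_rot: [0.0, 0.001, 1.0, -0.0]
force: [0.1, -0.2, -0.7]
grip_width: 0.375
grip_force: 30.0
```

>>> {"op": "send_rows", "data": {"targets": [[1,0,0,0.003,0,0,0],[1,0,0,0.001,0,0,0],[1,0,0,0,0,0,0],[1,0,0,0,0,0,0],[0,0,0,0,0,0,0],[0,0,0,0,0,0,0],[0,0,0,0,0,0,0],[0,0,0,-0.02,0,0,0],[0,0,0,-0.04,0,0,0],[0,0,0,-0.05,0,0,0]]}}

```text
time_s: 36.95
eef_pos: [451.1, -351.0, 118.4]
ee_rot: [-0.001, 0.001, 1.0, 0.001]
force: [0.0, -0.3, 0.7]
grip_width: 0.499
grip_force: 0.0
```

>>> {"op": "send_rows", "data": {"targets": [[-0.3,0,0,-0.04,0,0,0],[-0.4,0.005,0.0395,0,0,0,0],[-0.4,0.005,0.0395,0,0,0,0],[-0.4,0.005,0.0395,0,0,0,0],[-0.4,0.005,0.0395,0,0,0,0],[-0.4,0.005,0.0395,0,0,0,0],[-0.4,0.005,0.0395,0,0,0,0],[-0.4,0,0,0,0,0,0],[-0.4,0,0,0,0,0,0],[-0.4,0,0,0,0,0,0]]}}

```text
time_s: 38.2
eef_pos: [422.0, -115.2, 157.8]
ee_rot: [0.0, 0.001, 1.0, -0.0]
force: [0.7, -0.5, 0.1]
grip_width: 0.698
grip_force: 0.0
```

Run:
```python
from h import *
s=ctrl.sense();q=s['ee_rot'];print(s['eef_pos'],np.degrees(2*np.arctan2(q[2],q[1])))
p=ctrl.capture('wrist');save(p,'w9.png')
t=ctrl.capture('side')
for P in (p,t):
  for n in ['cut_s_mid','square_mid','plate']:
    r=ctrl.landmark_of(n,P)[:1]
    print(n,[(np.round(q['point']),round(q['score'],2),atz(P,q['point'],Z[n]-(7 if n=='cut_s_mid' else 0))[:2].round(1)) for q in r])
```

```text
[ 422.01600759 -115.19468005  157.7603367 ] 179.83285365326577
cut_s_mid [(array([ 72., 212.]), 0.85, array([ 447.3, -350.6]))]
square_mid [(array([316., 182.]), 0.57, array([ 415.9, -115. ]))]
plate [(array([130., 209.]), 0.75, array([ 455. , -311.3]))]
cut_s_mid [(array([357., 378.]), 0.68, array([ 452.2, -355.1]))]
square_mid [(array([288., 273.]), 0.7, array([ 420.4, -113.9]))]
plate [(array([348., 361.]), 0.72, array([ 459.1, -312.1]))]
```

View pics/w9.png

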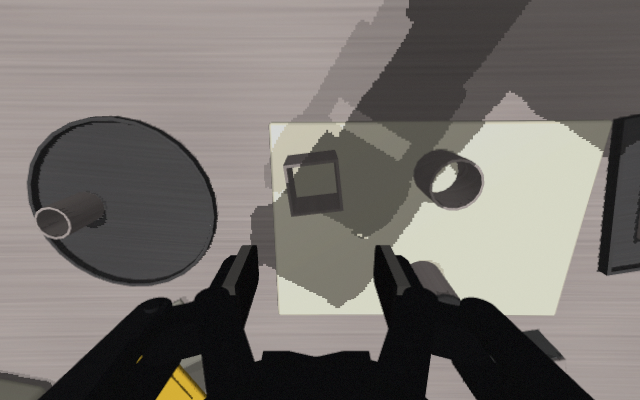

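The small cutter stands on the plate; its top is at (54,222). The square's top corners are at (284,155), (337,151), (343,210) and (292,216).

Run:
```python
from h import *
p=ctrl.capture('wrist')
c=np.array([atz(p,x,55)[:2] for x in [(284,155),(338,151),(343,210),(291,216)]]);print(c.round(1),c.mean(0))
for a,b in((0,3),(1,2)): d=c[b]-c[a];print(np.degrees(np.arctan2(d[1],d[0])),np.hypot(*d))
for a,b in((0,1),(3,2)): d=c[b]-c[a];print(np.degrees(np.arctan2(-d[0],d[1])),np.hypot(*d))
```

```text
[[ 386.7 -140.5]
 [ 383.5  -96.4]
 [ 435.   -90.9]
 [ 440.6 -136.3]] [ 411.43913227 -116.00268885]
4.548781857615424 54.04821846884523
6.076062565737126 51.848396556719926
4.186171088309061 44.3030154160822
6.977741561061267 45.725121706985014
```

>>> {"op": "send_rows", "data": {"targets": [[-0.4,0.006,0,0.02,0,0,-0.1],[-0.4,0,0,0.04,0,0,0],[-0.4,0,0,0.04,0,0,0],[-0.4,0,0,0.03,0,0,0],[-0.4,0,0,0.014,0,0,0],[-0.4,0,0,0,0,0,0],[1,0,0,0,0,0,0],[1,0,0,0,0,0,0],[1,0,0,0,0,0,0],[1,0,0,0,0,0,0]], "squeeze": 30}}

```text
time_s: 39.9
eef_pos: [416.5, -114.7, 14.8]
ee_rot: [0.001, -0.049, 0.999, -0.001]
force: [-0.5, 0.9, 7.1]
grip_width: 0.538
grip_force: 31.4
```

>>> {"op": "send_rows", "data": {"targets": [[1,0,0,0,0,0,0],[1,0,0,0,0,0,0],[1,0,0,0,0,0,0],[1,0,0,-0.02,0,0,0],[1,0,0,-0.04,0,0,0],[1,0,0,-0.04,0,0,0],[1,0,0,-0.04,0,0,0],[1,0,0,0,0,0,0.1],[1,0,0,0,0,0,0],[1,0,0,0,0,0,0]]}}

```text
time_s: 41.15
eef_pos: [415.6, -114.2, 153.5]
ee_rot: [-0.0, 0.0, 1.0, 0.0]
force: [-0.3, 0.5, -0.4]
grip_width: 0.535
grip_force: 31.0
```

>>> {"op": "send_rows", "data": {"targets": [[1,-0.0086,-0.041,0,0,0,0],[1,-0.0086,-0.041,0,0,0,0],[1,-0.0086,-0.041,0,0,0,0],[1,-0.0086,-0.041,0,0,0,0],[1,0,0,0.03,0,0,0],[1,0,0,0.04,0,0,0],[1,0,0,0.04,0,0,0],[1,0,0,0.02,0,0,0],[1,0,0,0.008,0,0,0],[1,0,0,0.004,0,0,0]]}}

```text
time_s: 42.4
eef_pos: [450.1, -278.5, 11.8]
ee_rot: [0.0, 0.001, 1.0, -0.0]
force: [0.7, 0.3, -0.9]
grip_width: 0.533
grip_force: 31.1
```

>>> {"op": "send_rows", "data": {"targets": [[1,0,0,0.002,0,0,0],[1,0,0,0.001,0,0,0],[1,0,0,0,0,0,0],[1,0,0,0,0,0,0],[-0.35,0,0,0,0,0,0],[-0.35,0,0,0,0,0,0],[-0.35,0,0,0,0,0,0],[-0.35,0,0,-0.02,0,0,0],[-0.35,0,0,-0.04,0,0,0],[-0.35,0,0,-0.04,0,0,0]]}}

```text
time_s: 43.65
eef_pos: [449.8, -278.3, 109.9]
ee_rot: [-0.0, 0.001, 1.0, 0.0]
force: [0.5, -0.5, -0.5]
grip_width: 0.67
grip_force: 0.0
```

>>> {"op": "send_rows", "data": {"targets": [[-0.35,0,0,-0.04,0,0,0],[-0.35,0,0,-0.05,0,0,0],[-0.35,0.03,0.045,-0.03,0,0,0],[-0.35,0.03,0.045,-0.03,0,0,0],[-0.35,0.03,0.045,-0.03,0,0,0],[-0.35,0.03,0.045,0,0,0,0],[-0.35,0,0.045,0,0,0,0],[-0.35,0,0.045,0,0,0,0],[-0.35,0,0,0,0,0,0],[-0.35,0,0,0,0,0,0]]}}

```text
time_s: 44.9
eef_pos: [330.5, -8.5, 288.8]
ee_rot: [0.0, 0.001, 1.0, -0.0]
force: [-0.6, -0.5, -0.3]
grip_width: 0.674
grip_force: 0.0
```

Run:
```python
from h import *
s=ctrl.sense();print(s['eef_pos'])
low=('cut_s','squar','cut_l','tampe')
o=[]
for c in ('top','side','wrist'):
  P=ctrl.capture(c);o.append(P['img'])
  for n in N[3:]:
    r=ctrl.landmark_of(n,P)[:1]
    print(c,n,[(np.round(q['point']),round(q['score'],2),atz(P,q['point'],Z[n]+(3 if n=='tin_mid' else -7 if n[:5] in low else 0))[:2].round(1)) for q in r])
a=cv2.resize(o[0][120:320,120:520],(800,400),interpolation=3)
cv2.imwrite('pics/f1.png',a[:,:,::-1]); cv2.imwrite('pics/f2.png',o[2][:,:,::-1])
cv2.imwrite('pics/f3.png',cv2.resize(o[1][100:400,160:460],(600,600),interpolation=3)[:,:,::-1])
```

```text
[330.47579797  -8.46411975 288.82640593]
top tin_mid [(array([221., 249.]), 0.93, array([427.2, 237.2]))]
top cut_l_mid [(array([178., 239.]), 0.76, array([450.5, 348.9]))]
top cut_m_mid [(array([312., 254.]), 0.49, array([415.2,   0.7]))]
top cut_s_mid [(array([447., 247.]), 0.43, array([ 437.3, -355.3]))]
top square_mid [(array([417., 243.]), 0.78, array([ 445.9, -276.2]))]
top tamper_mid [(array([188., 272.]), 0.71, array([366.9, 313.7]))]
top shaker_mid [(array([314., 206.]), 0.54, array([539.1,  -4.3]))]
side tin_mid [(array([243., 171.]), 0.73, array([430.7, 237.9]))]
side cut_l_mid [(array([238., 145.]), 0.83, array([448.9, 340.9]))]
side cut_m_mid [(array([265., 234.]), 0.68, array([411.9,  -0.6]))]
side cut_s_mid [(array([356., 378.]), 0.87, array([ 450.1, -354. ]))]
side square_mid [(array([337., 342.]), 0.74, array([ 449.2, -282.3]))]
side tamper_mid [(array([212., 146.]), 0.63, array([376.9, 336.1]))]
side shaker_mid [(array([316., 211.]), 0.73, array([534.3,  10.4]))]
wrist tin_mid [(array([481., 224.]), 0.69, array([430.2, 236.1]))]
wrist cut_l_mid [(array([555., 240.]), 0.83, array([452.9, 343.3]))]
wrist cut_m_mid [(array([327., 216.]), 0.59, array([412.6,   8.3]))]
wrist cut_s_mid [(array([ 80., 240.]), 0.56, array([ 452.1, -354.1]))]
wrist square_mid [(array([131., 240.]), 0.58, array([ 453.1, -281. ]))]
wrist tamper_mid [(array([569., 196.]), 0.7, array([377.3, 328.3]))]
wrist shaker_mid [(array([322., 291.]), 0.84, array([5.256e+02, 4.000e-01]))]
```

View pics/f3.png

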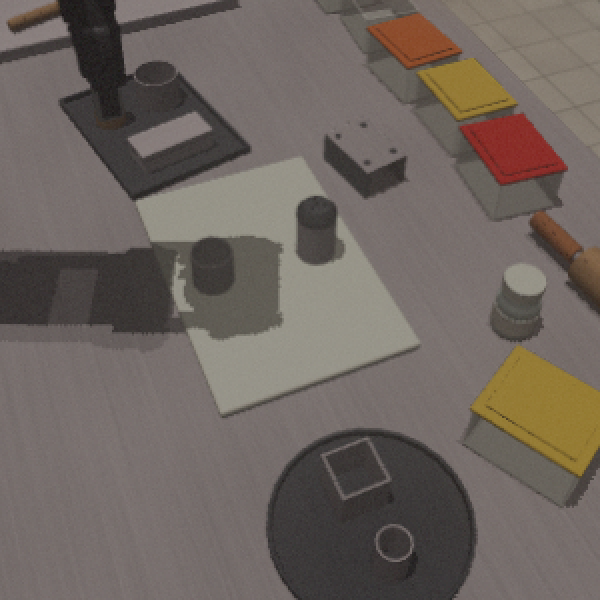

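View pics/f2.png

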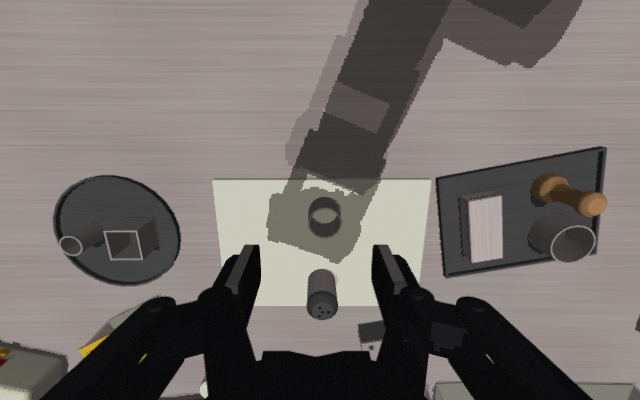

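The side view shows the square at (357,475) and the small cutter at (394,550) upright on the plate. The wrist view shows the tin (482,228), tamper (565,195) and large cutter (560,240) upright inside the tray. The middle cutter and shaker haven't been touched. The arm is clear, so I'll hand it in.

```bash
python3 -c "
from rig import ctrl
print(ctrl.finish_job())"
```

```text
the job is handed in; nothing more can be done
None
```

I handed the job in at about 45 s of the 128 s allowed. The last pictures showed both kits upright and flat in their trays, with the middle cutter and sugar shaker still in place; the hand-in returned no verdict.

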